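Put the binder's weights back in order of size

ROBOT

A 7-joint arm with a two-finger parallel gripper is mounted at the origin on the work surface. World frame = base frame: x ahead of the robot, y to its left, z up, the work surface at z = 0. Lengths are in m, angles in rad, forces in N, time in s.
With the tool pointing down it reaches from about 0.4 to 0.9 m from the base axis. Payload 5.5 kg.
Tool frame: the origin (TCP) lies at the very end of the fingers, on their centre line; the grasp point (between the pads) lies 19 mm behind it; z points along the fingers, y is the line along which they close (so a half turn about z gives the same grasp; the last joint's range is limited). The gripper opens to 92 mm and grips with 3 to 60 N. Pads are 19 mm wide; open, the fingers measure 130 mm over their backs; the gripper's body (75 mm by 190 mm) begins 47 mm behind the grasp point.
Start: joints at [1.541, 0.501, -0.427, 1.55, 0.221, 1.138, -0.21], TCP at [0.188, -0.622, 0.227] pointing down, gripper open.
Joint ranges: [-2.88, 2.88], [-0.31, 2.03], [-1.54, 1.56], [0.2, 2.42], [-1.41, 4.55], [0.19, 2.02], [-2.57, 2.57]. Speed limits (rad/s): [2.57, 2.57, 3.14, 3.14, 3.14, 3.14, 3.14].

INTERFACE

Orientations are given as a unit quaternion [x, y, z, w].
In Python, from workcell import manip gives the robot as it stands. The module is installed in compiled form; this text tells all that it offers.
- The arm moves only by the tool move_arm, never from a script. Its argument "commands" is a list that holds one entry, the list of rows, each a list of 7 numbers: the turn, a rotation vector about the tool's x, y, z in rad, then the shift along the tool's x, y, z in mm, then the opening, from 0 (shut) to 1 (fully open). In form: [[[wx, wy, wz, dx, dy, dz, grip], ...]]. A call has 1 to 8 rows; each row shifts and turns the commanded pose from where the row before left it, along the tool's axes as they then stand; what a row does not reach is not made up. A row lasts 1/8 s, in which the tool goes at most 62.5 mm and 10.7 degrees, less where a joint would pass 70% of its speed; a pose out of reach is approached as far as the arm can. A call with a gripper value outside its range is refused whole. The fingers move at their own pace and stop on an object; "grip_force" is the grip in N (left out, the last holds). Time passes only in rows, so rows that do not move let the fingers close. It gives the time, the measured TCP pose, the force, the opening and the grip force at its end, in the units of the state.
- manip.get_obs(): the state, without advancing time (a new reading comes with each control period).
- manip.camera(name): name is "scene" or "side" or "wrist"; returns (picture, depth): 480x640x3 uint8, blue, green, red; 480x640 float32, m along the optical axis (not along the pixel's ray), 0 where there is no reading.
- manip.camera_params(name): a dict with "fov_y" (degrees; the focal length in pixels is half the picture's height over the tangent of half this angle, whatever the lens; pixels are square), "cx", "cy" (the principal point, pixels), "world_from_camera" (4x4, takes a point from camera to world coordinates). Camera axes: x right, y down, z forward; pixel columns grow to the right and rows downward; lengths in m; the calibration is good to about 2 mm. A picture is of the moment at which its call begins: read the wrist's pose just before it. camera_params takes no time and is no camera call; for the wrist camera it gives the pose at the moment of the call.
- manip.job_done(): hands the job in; it is judged then, once.
The state is a dict: "t": time; "q": joint angles; "joint_vel": joint speeds; "tau": joint torques, N m; "eef_pos": TCP position; "orientation": TCP orientation; "wrist_force": force on the tool from outside, world axes, zero at the start; "wrist_torque": the same for the moment, N m; "width": finger opening in m; "grasp_force": force on a finger pad.
Only numpy, scipy, OpenCV 4.12 (cv2) and the standard library are available. Lean on these libraries where they do the work, as an engineer would, in place of code of your own. Each camera call takes 0.05 s, during which the arm holds its last target. There are 200 camera calls.

TASK

The book covers are dry: take the four black knobbed iron weights off their pressing boards and stand them upright on the red felt pads of the oak rack, one in the middle of each pad, in order of size along the row, with the largest at the end nearest the wooden screw press. Set each weight down, do not drop it, and do not shift or tip the jar of paste.

Things in the scene. Friction and masses are not known exactly. Their poses are not given: they have to be found in the camera images.
- weight_small: black cast-iron weight, the smallest of the four: octagonal block 38 mm across the corners, 16 mm high; above its centre, on a narrower waist, a round knob 22 mm in diameter, upright-sided from 32 to 46 mm above the underside, top at 51 mm. About 0.17 kg. Origin: centre of underside, z up. Starts upright on a fixed plywood board (108 x 88 mm, top 23 mm above the table)
- weight_medium: black cast-iron weight, the second smallest of the four: octagonal block 48 mm across the corners, 22 mm high; above its centre, on a narrower waist, a round knob 24 mm in diameter, upright-sided from 38 to 52 mm above the underside, top at 57 mm. About 0.32 kg. Origin: centre of underside, z up. Starts upright on a fixed plywood board (108 x 88 mm, top 23 mm above the table)
- weight_large: black cast-iron weight, the second largest of the four: octagonal block 58 mm across the corners, 28 mm high; above its centre, on a narrower waist, a round knob 26 mm in diameter, upright-sided from 44 to 58 mm above the underside, top at 63 mm. About 0.56 kg. Origin: centre of underside, z up. Starts upright on a fixed plywood board (108 x 88 mm, top 23 mm above the table)
- weight_largest: black cast-iron weight, the largest of the four: octagonal block 68 mm across the corners, 34 mm high; above its centre, on a narrower waist, a round knob 28 mm in diameter, upright-sided from 50 to 64 mm above the underside, top at 69 mm. About 0.86 kg. Origin: centre of underside, z up. Starts upright on a fixed plywood board (108 x 88 mm, top 23 mm above the table)
- pad_a: red felt pad, 76 mm diameter, 2 mm thick, fixed on the oak rack: the end pad on the robot's left (+y). Origin: centre of its underside (18 mm above the table; top at 20 mm). The pads lie 90 mm apart in a straight row along their y axis. The rack's back fence, 32 mm above the table, stands 46 mm to +x of the pad centres; end caps, 28 mm above the table, 45 mm beyond the end pads' centres
- pad_b: red felt pad, 76 mm diameter, 2 mm thick, fixed on the oak rack: second from the robot's left. Origin: centre of its underside (18 mm above the table; top at 20 mm). The pads lie 90 mm apart in a straight row along their y axis. The rack's back fence, 32 mm above the table, stands 46 mm to +x of the pad centres; end caps, 28 mm above the table, 45 mm beyond the end pads' centres
- pad_c: red felt pad, 76 mm diameter, 2 mm thick, fixed on the oak rack: third from the robot's left. Origin: centre of its underside (18 mm above the table; top at 20 mm). The pads lie 90 mm apart in a straight row along their y axis. The rack's back fence, 32 mm above the table, stands 46 mm to +x of the pad centres; end caps, 28 mm above the table, 45 mm beyond the end pads' centres
- pad_d: red felt pad, 76 mm diameter, 2 mm thick, fixed on the oak rack: the end pad on the robot's right (-y). Origin: centre of its underside (18 mm above the table; top at 20 mm). The pads lie 90 mm apart in a straight row along their y axis. The rack's back fence, 32 mm above the table, stands 46 mm to +x of the pad centres; end caps, 28 mm above the table, 45 mm beyond the end pads' centres
- screw_press: fixed wooden finishing press: two pale beech cheeks 300 mm long in x joined by two wooden screws, a brown book nipped between, about 130 mm high and 220 mm wide in y; it stands on the table to the robot's left or to its right, beyond one end of the rack. Origin: centre of its underside
- paste_jar: open glass jar of white paste, 68 mm in diameter, 78 mm high, about 0.35 kg, loose on the table beside one end of the rack. Origin: centre of its underside; z up
Mind the look-alikes: they are no part of the job. Leave any turquoise look-alike of the weight_large alone.

How it is judged:
At the end, for the whole second after the job is handed in: Each weight stands released, at rest and upright (within 0.1 rad) on its pad: largest on the end pad nearest the screw press, then by size to the smallest on the far end pad; centres within 12 mm of the pad's centre, underside within 4 mm of the felt's top (((world y of screw_press above 0 m and horizontal distance between weight_largest and pad_a below 0.012 m and z of weight_largest in the frame of pad_a between -0.002 and 0.006 m and horizontal distance between weight_large and pad_b below 0.012 m and z of weight_large in the frame of pad_b between -0.002 and 0.006 m and horizontal distance between weight_medium and pad_c below 0.012 m and z of weight_medium in the frame of pad_c between -0.002 and 0.006 m and horizontal distance between weight_small and pad_d below 0.012 m and z of weight_small in the frame of pad_d between -0.002 and 0.006 m) or (world y of screw_press below 0 m and horizontal distance between weight_small and pad_a below 0.012 m and z of weight_small in the frame of pad_a between -0.002 and 0.006 m and horizontal distance between weight_medium and pad_b below 0.012 m and z of weight_medium in the frame of pad_b between -0.002 and 0.006 m and horizontal distance between weight_large and pad_c below 0.012 m and z of weight_large in the frame of pad_c between -0.002 and 0.006 m and horizontal distance between weight_largest and pad_d below 0.012 m and z of weight_largest in the frame of pad_d between -0.002 and 0.006 m)) and angle between each of weight_small, weight_medium, weight_large, weight_largest's own z axis and vertical below 0.1 rad and linear speed of each of weight_small, weight_medium, weight_large, weight_largest below 0.02 m/s and angular speed of each of weight_small, weight_medium, weight_large, weight_largest below 0.2 rad/s); the robot touches nothing.
It fails at once if the small weight is dropped or slammed down instead of set down (height (world z) of weight_small below 0.035 m and linear speed of weight_small above 0.6 m/s).
It fails at once if the medium weight is dropped or slammed down instead of set down (height (world z) of weight_medium below 0.035 m and linear speed of weight_medium above 0.6 m/s).
It fails at once if the large weight is dropped or slammed down instead of set down (height (world z) of weight_large below 0.035 m and linear speed of weight_large above 0.6 m/s).
It fails at once if the largest weight is dropped or slammed down instead of set down (height (world z) of weight_largest below 0.035 m and linear speed of weight_largest above 0.6 m/s).
It fails at once if the paste jar is shifted by more than 20 mm or tipped (distance of paste_jar from where it was at the start of the episode above 0.02 m or angle between paste_jar's own z axis and vertical above 0.3 rad).
It also fails if it takes over 96 s, if anything falls off the work surface, if the arm or the gripper's body presses on something with over 40 N, if the wrist force passes 120 N, or if a joint passes its speed limit or range.

## Working session

There is one attempt and no reset: what is moved stays moved. The work goes in short steps, Python scripts to look and compute and a tool call to move; the robot and the scene stay as the last step left them, time stands still between calls to the robot, and variables do not carry over. Pictures are saved under pics/ and viewed, at most 14 in all, crops included, and the job is handed in when it is done.

Besides the shell and the picture viewer there is one more tool, called after "Request:" by a JSON object that holds its "op" and its "data". move_arm: Moves the arm, as the interface text tells. Its arguments: {"type":"object","properties":{"commands":{"type":"array"},"grip_force":{"type":"number"}},"required":["commands"]}

```bash
mkdir -p pics; python3 - <<'E'
from workcell import manip
import cv2,numpy as np
for n in ("scene","side"):
    p,d=manip.camera(n); cv2.imwrite(f"pics/{n}0.png",p); np.save(f"pics/{n}0.npy",d)
    c=manip.camera_params(n); print(n,c["fov_y"],c["cx"],c["cy"],np.round(c["world_from_camera"],3).tolist())
o=manip.get_obs(); print(o["t"],o["eef_pos"],o["orientation"],o["width"])
E
```

```text
scene 49.34117237449542 316.51375608729296 238.72706497418338 [[0.166, 0.838, -0.52, 1.218], [0.986, -0.147, 0.076, -0.126], [-0.013, -0.525, -0.851, 1.241], [0.0, 0.0, 0.0, 1.0]]
side 56.768013852872 318.66513154274725 234.6537194887209 [[-0.992, -0.054, 0.112, 0.347], [-0.125, 0.496, -0.859, 1.08], [-0.009, -0.867, -0.499, 0.661], [0.0, 0.0, 0.0, 1.0]]
0.1 [ 0.18741473 -0.62175173  0.2257705 ] [ 9.89297038e-01  1.45913032e-01 -8.98340609e-05 -8.66025905e-04] 0.09176848799893479
```

View pics/scene0.png

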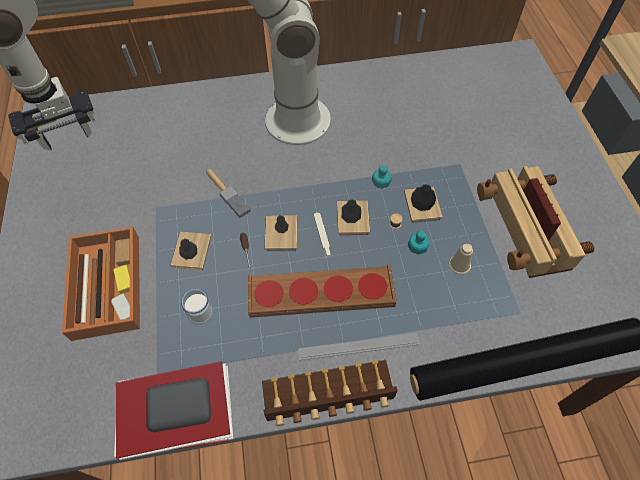

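View pics/side0.png

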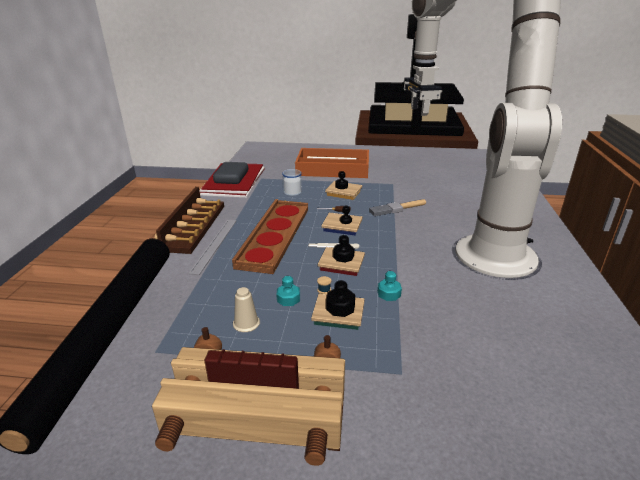

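The press stands at +y (right of the scene image, about 540,220), so the largest weight goes on pad_a (373,287). The weights are at about (188,248), (281,228), (351,213) and (424,198). The jar is at (196,305), beyond the pad_d end. The side view agrees. Next I measure.

```bash
cat > h.py <<'E'
import numpy as np,cv2
from workcell import manip
from scipy.optimize import least_squares
def cloud(d,c):
    f=240/np.tan(np.radians(c["fov_y"]/2)); v,u=np.mgrid[0:480,0:640]
    P=np.stack([(u-c["cx"])/f*d,(v-c["cy"])/f*d,d],-1); T=np.array(c["world_from_camera"])
    return P@T[:3,:3].T+T[:3,3]
def ray(uv,c,z):
    f=240/np.tan(np.radians(c["fov_y"]/2)); T=np.array(c["world_from_camera"])
    r=T[:3,:3]@[(uv[0]-c["cx"])/f,(uv[1]-c["cy"])/f,1]; return T[:3,3]+r*(z-T[2,3])/r[2]
def circ(P,r):
    g=lambda p:np.hypot(P[:,0]-p[0],P[:,1]-p[1])-r
    return least_squares(g,P[:,:2].mean(0),loss="soft_l1",f_scale=.001).x
E
cat > m.py <<'E'
from h import *
for n in ("scene","side"):
    p=cv2.imread(f"pics/{n}0.png"); d=np.load(f"pics/{n}0.npy"); c=manip.camera_params(n); W=cloud(d,c)
    h=cv2.cvtColor(p,cv2.COLOR_BGR2HSV)
    red=(((h[...,0]<6)|(h[...,0]>172))&(h[...,1]>150)&(h[...,2]>90)&(W[...,0]>.5)&(W[...,0]<.8)&(abs(W[...,1])<.35)).astype(np.uint8)
    k,l,s,ce=cv2.connectedComponentsWithStats(red)
    for i in range(1,k):
        if s[i,4]>200: q=W[l==i]; print(n,"pad",s[i,4],ce[i].round(),ray(ce[i],c,.02).round(4),"depth",np.median(q,0).round(4))
    dk=((h[...,2]<70)&(W[...,2]>.03)&(W[...,2]<.13)&(W[...,0]>.3)&(W[...,0]<.65)&(abs(W[...,1])<.5)).astype(np.uint8)
    k,l,s,ce=cv2.connectedComponentsWithStats(dk)
    for i in range(1,k):
        if s[i,4]>60: q=W[l==i]; top=np.percentile(q[:,2],98); t=q[q[:,2]>top-.006]; print(n,"blk",s[i,4],ce[i].round(),"mean",q.mean(0).round(3),"ext",np.ptp(q,0).round(3),"ztop",top.round(4),"knobtop",t.mean(0).round(4))
    L=lambda b:W[b[1]:b[3],b[0]:b[2]].reshape(-1,3)
    b=(175,285,215,325) if n=="scene" else (280,165,304,198)
    q=L(b); q=q[(q[:,2]>.02)&(q[:,2]<.1)]; print(n,"jar",np.percentile(q,[2,50,98],axis=0).round(3).tolist())
E
python3 m.py
```

```text
scene pad 596 [372. 286.] [0.639  0.1025 0.02  ] depth [0.6387 0.1029 0.0198]
scene pad 608 [338. 288.] [0.6308 0.0133 0.02  ] depth [0.6304 0.0135 0.0195]
scene pad 604 [303. 291.] [ 0.622  -0.0763  0.02  ] depth [ 0.622  -0.0762  0.0198]
scene pad 592 [269. 293.] [ 0.6139 -0.1655  0.02  ] depth [ 0.6136 -0.1658  0.0196]
scene blk 459 [423. 197.] mean [0.413 0.296 0.058] ext [0.064 0.065 0.066] ztop 0.0929 knobtop [0.4058 0.2993 0.0905]
scene blk 86 [481. 192.] mean [0.418 0.464 0.05 ] ext [0.045 0.026 0.041] ztop 0.0701 knobtop [0.4206 0.4614 0.0683]
scene blk 316 [351. 211.] mean [0.422 0.089 0.055] ext [0.052 0.055 0.059] ztop 0.0876 knobtop [0.4151 0.0899 0.0851]
scene blk 144 [281. 224.] mean [ 0.427 -0.107  0.05 ] ext [0.027 0.034 0.047] ztop 0.0762 knobtop [ 0.4235 -0.1057  0.0734]
scene blk 244 [187. 249.] mean [ 0.463 -0.362  0.051] ext [0.042 0.044 0.052] ztop 0.0796 knobtop [ 0.4576 -0.3641  0.0775]
scene blk 61 [510. 258.] mean [0.638 0.467 0.052] ext [0.028 0.006 0.042] ztop 0.0708 knobtop [0.6395 0.4667 0.0684]
scene jar [[0.598, -0.376, 0.024], [0.632, -0.345, 0.053],
[... 436 characters left out ...]
btop [ 0.453  -0.3587  0.0789]
side blk 129 [346. 214.] mean [ 0.42  -0.099  0.051] ext [0.033 0.029 0.047] ztop 0.0754 knobtop [ 0.4202 -0.1029  0.073 ]
side blk 380 [343. 249.] mean [0.411 0.104 0.054] ext [0.054 0.053 0.059] ztop 0.0867 knobtop [0.4116 0.0959 0.0848]
side blk 748 [340. 299.] mean [0.402 0.315 0.058] ext [0.061 0.059 0.065] ztop 0.0925 knobtop [0.402  0.3055 0.0909]
side blk 72 [205. 333.] mean [0.642 0.483 0.087] ext [0.011 0.014 0.023] ztop 0.0959 knobtop [0.6423 0.4817 0.0938]
side blk 70 [327. 341.] mean [0.413 0.479 0.087] ext [0.01  0.017 0.023] ztop 0.0961 knobtop [0.4132 0.4775 0.0939]
side jar [[0.595, -0.506, 0.021], [0.625, -0.325, 0.056], [0.656, -0.311, 0.08]]
```

Heights identify the weights: largest at (0.40,0.30), large (0.41,0.09), small (0.42,-0.10), medium (0.455,-0.36). Next I refine the knob axes by circle fit over both cameras.

```bash
cat > f.py <<'E'
from h import *
S={"largest":((.403,.302),.050,.014),"large":((.412,.094),.044,.013),"small":((.421,-.104),.032,.011),"medium":((.455,-.361),.038,.012)}
C={}
for n in ("scene","side"):
    W=cloud(np.load(f"pics/{n}0.npy"),manip.camera_params(n)); C[n]=W.reshape(-1,3)
A=np.vstack(list(C.values()))
for k,(c,z,r) in S.items():
    out=[]
    for Q in (C["scene"],C["side"],A):
        q=Q[(np.hypot(Q[:,0]-c[0],Q[:,1]-c[1])<.03)&(Q[:,2]>.023+z-.002)&(Q[:,2]<.023+z+.014)]
        out+= [circ(q,r).round(4).tolist(),len(q)]
    print(k,*out)
for n in C:
  p=cv2.imread(f"pics/{n}0.png"); h=cv2.cvtColor(p,cv2.COLOR_BGR2HSV).reshape(-1,3); Q=C[n]
  m=(abs(h[:,0].astype(int)-90)<8)&(h[:,1]>120)&(Q[:,2]>.005)&(Q[:,2]<.1)
  q=Q[m]; 
  for s in (q[q[:,0]<.42],q[q[:,0]>.42]): print(n,"turq",np.median(s,0).round(3),s[:,2].max().round(3))
E
python3 f.py
```

```text
largest [0.4017, 0.3007] 36 [0.4029, 0.3005] 61 [0.4024, 0.3005] 97
large [0.4113, 0.0915] 38 [0.4127, 0.0907] 42 [0.4119, 0.091] 80
small [0.4194, -0.106] 34 [0.4206, -0.1076] 32 [0.4197, -0.1067] 66
medium [0.4537, -0.3646] 41 [0.4558, -0.3665] 22 [0.4541, -0.365] 63
scene turq [0.301 0.208 0.028] 0.067
scene turq [0.539 0.25  0.028] 0.068
side turq [0.294 0.221 0.028] 0.098
side turq [0.528 0.269 0.029] 0.078
```

Request:
{"op": "move_arm", "data": {"commands": [[[0, 0, 0, 0, -62, 0, 0.6], [0, 0, 0, 0, -62, 0, 0.6], [0, 0, 0, 0, -62, 0, 0.6], [0, 0, 0, 40, -40, 0, 0.6], [0, 0, 0, 40, 0, 0, 0.6], [0, 0, 0, 0, 0, 0, 0.6]]], "grip_force": 40}}

```text
t: 0.85
eef_pos: [0.2015, -0.3815, 0.2271]
orientation: [0.989, 0.148, 0.0, 0.0]
wrist_force: [-0.4, -0.2, 0.1]
width: 0.0549
grasp_force: 0.0
```

```bash
cat > go.py <<'E'
import sys,numpy as np
from workcell import manip
from scipy.spatial.transform import Rotation as R
o=manip.get_obs(); T=R.from_quat(o["orientation"]); p=np.array(o["eef_pos"])
print("t",round(o["t"],2),"p",p.round(4),"q",np.round(o["q"],2),"w",round(o["width"],4),"F",np.round(o["wrist_force"],1))
print("tilt",T.as_matrix()[:,2].round(3),"yaw",np.arctan2(*T.as_matrix()[[1,0],0]).round(3))
for a in sys.argv[1:]:
    t=np.array([float(x) for x in a.split(",")]); print(a,"mm",(T.inv().apply(t-p)*1000).round(1)); p=t
E
python3 go.py .4545,-.3655,.20 .4545,-.3655,.051 .4545,-.3655,.14 .6214,-.0764,.14 .6214,-.0764,.048
```

```text
t 0.85 p [ 0.2015 -0.3815  0.2271] q [ 1.56  0.1  -0.57  2.07  0.07  0.99 -0.31] w 0.0549 F [-0.4 -0.2  0.1]
tilt [ 0.001 -0.001 -1.   ] yaw 0.298
.4545,-.3655,.20 mm [246.5  59.   27.3]
.4545,-.3655,.051 mm [-1.00e-01 -2.00e-01  1.49e+02]
.4545,-.3655,.14 mm [  0.    0.1 -89. ]
.6214,-.0764,.14 mm [ 2.444e+02 -2.273e+02 -1.000e-01]
.6214,-.0764,.048 mm [-0.  -0.1 92. ]
```

Request:
{"op": "move_arm", "data": {"commands": [[[0, 0, 0, 50, 12, 0, 0.55], [0, 0, 0, 50, 12, 0, 0.55], [0, 0, 0, 50, 12, 9, 0.55], [0, 0, 0, 50, 12, 9, 0.55], [0, 0, 0, 46.5, 11, 9, 0.55], [0, 0, 0, 0, 0, 40, 0.55], [0, 0, 0, 0, 0, 40, 0.55], [0, 0, 0, 0, 0, 0, 0.55]]]}}

```text
t: 1.85
eef_pos: [0.4489, -0.3671, 0.1161]
orientation: [0.989, 0.146, -0.003, -0.003]
wrist_force: [-0.1, -0.4, 0.4]
width: 0.0506
grasp_force: 0.0
```

```bash
python3 go.py .4545,-.3655,.051; python3 - <<'E'
from h import *
p,d=manip.camera("wrist"); cv2.imwrite("pics/w1.png",p)
E
```

```text
t 1.85 p [ 0.4489 -0.3671  0.1161] q [ 1.09  0.55 -0.59  1.81  0.38  0.9  -0.95] w 0.0506 F [-0.1 -0.4  0.4]
tilt [-0.006  0.005 -1.   ] yaw 0.292
.4545,-.3655,.051 mm [ 6.2  0.5 65.1]
```

View pics/w1.png

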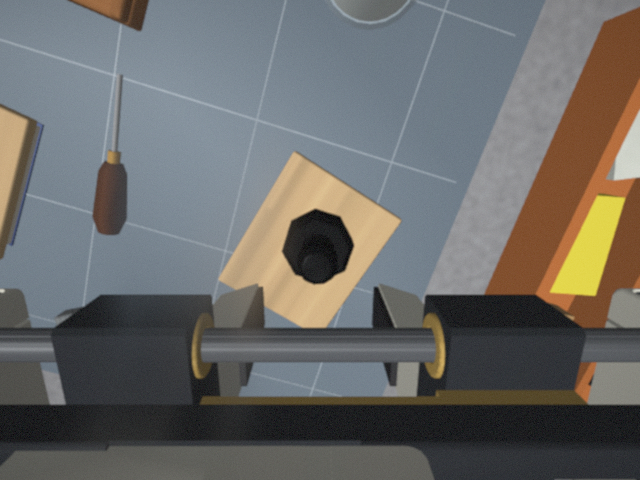

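The wrist view shows the knob at (316,262), centred between the fingers (about 250 to 385). I descend and grip.

Request:
{"op": "move_arm", "data": {"commands": [[[0, 0, 0, 6, 0.5, 30, 0.5], [0, 0, 0, 0, 0, 25, 0.5], [0, 0, 0, 0, 0, 10, 0.5], [0, 0, 0, 0, 0, 0, 0.5], [0, 0, 0, 0, 0, 0, 0], [0, 0, 0, 0, 0, 0, 0], [0, 0, 0, 0, 0, 0, 0]]]}}

```text
t: 2.78
eef_pos: [0.4581, -0.3659, 0.0554]
orientation: [0.989, 0.146, 0.0, -0.0]
wrist_force: [-1.2, 3.2, 5.5]
width: 0.0228
grasp_force: 40.0
```

```bash
python3 go.py .4545,-.3655,.14 .6214,-.0764,.14 .6214,-.0764,.048
```

```text
t 2.77 p [ 0.4581 -0.3659  0.0554] q [ 1.04  0.64 -0.55  1.83  0.45  0.8  -1.01] w 0.0228 F [-1.2  3.2  5.5]
tilt [-0.     0.001 -1.   ] yaw 0.293
.4545,-.3655,.14 mm [ -3.3  -1.5 -84.6]
.6214,-.0764,.14 mm [ 2.434e+02 -2.285e+02  2.000e-01]
.6214,-.0764,.048 mm [-0.   0.1 92. ]
```

The command runs ahead of the measured pose until it settles, so the grasp came out 4 mm high. I reopen, correct and regrip.

Request:
{"op": "move_arm", "data": {"commands": [[[0, 0, 0, 0, 0, 0, 0.5], [0, 0, 0, 0, 0, 0, 0.5], [0, 0, 0, -3.5, 0, 4, 0.5], [0, 0, 0, 0, 0, 0, 0.5], [0, 0, 0, 0, 0, 0, 0.5]]]}}

```text
t: 3.4
eef_pos: [0.4545, -0.3681, 0.0506]
orientation: [0.989, 0.146, -0.0, -0.0]
wrist_force: [0.4, -1.0, -0.3]
width: 0.0458
grasp_force: 0.0
```

```bash
python3 go.py .4545,-.3655,.051
```

```text
t 3.4 p [ 0.4545 -0.3681  0.0506] q [ 1.05  0.65 -0.54  1.84  0.45  0.79 -1.01] w 0.0458 F [ 0.4 -1.  -0.3]
tilt [-0.  0. -1.] yaw 0.292
.4545,-.3655,.051 mm [ 0.8 -2.5 -0.4]
```

Request:
{"op": "move_arm", "data": {"commands": [[[0, 0, 0, 0.5, -2, 0, 0.3], [0, 0, 0, 0, 0, 0, 0], [0, 0, 0, 0, 0, 0, 0], [0, 0, 0, 0, 0, 0, 0], [0, 0, 0, 0, 0, -10, 0], [0, 0, 0, 0, 0, -35, 0], [0, 0, 0, 0, 0, -40, 0], [0, 0, 0, 0, 0, 0, 0]]]}}

```text
t: 4.4
eef_pos: [0.4567, -0.3675, 0.1393]
orientation: [0.989, 0.146, 0.002, 0.003]
wrist_force: [0.1, 0.0, -3.2]
width: 0.023
grasp_force: 40.0
```

```bash
python3 go.py .6214,-.0764,.136 .6214,-.0764,.048
```

```text
t 4.4 p [ 0.4567 -0.3675  0.1393] q [ 1.1   0.52 -0.61  1.79  0.37  0.93 -0.95] w 0.023 F [ 0.1  0.  -3.2]
tilt [ 0.005 -0.005 -1.   ] yaw 0.293
.6214,-.0764,.136 mm [ 241.6 -231.3    2.8]
.6214,-.0764,.048 mm [-0.3 -0.5 88. ]
```

Request:
{"op": "move_arm", "data": {"commands": [[[0, 0, 0, 34, -32, 0, 0], [0, 0, 0, 35, -33, 0, 0], [0, 0, 0, 35, -33, 0, 0], [0, 0, 0, 35, -33, 0, 0], [0, 0, 0, 35, -33, 0, 0], [0, 0, 0, 35, -33, 0, 0], [0, 0, 0, 34.5, -32, 0, 0], [0, 0, 0, 0, 0, 30, 0]]]}}

```text
t: 5.4
eef_pos: [0.625, -0.0695, 0.107]
orientation: [0.989, 0.15, 0.003, -0.001]
wrist_force: [-0.5, -0.0, -3.8]
width: 0.0224
grasp_force: 40.0
```

Request:
{"op": "move_arm", "data": {"commands": [[[0, 0, 0, 0, 0, 20, 0], [0, 0, 0, 0, 0, 20, 0], [0, 0, 0, 0, 0, 0, 0], [0, 0, 0, 0, 0, 0, 0], [0, 0, 0, 0, 0, 0, 0]]]}}

```text
t: 6.02
eef_pos: [0.6224, -0.0767, 0.0669]
orientation: [0.989, 0.146, 0.001, 0.0]
wrist_force: [-0.7, -0.3, -3.2]
width: 0.0227
grasp_force: 40.0
```

```bash
python3 go.py .6214,-.0764,.048
```

```text
t 6.03 p [ 0.6224 -0.0767  0.0669] q [ 0.5   0.69 -0.59  1.72  0.48  0.87 -1.57] w 0.0227 F [-0.7 -0.3 -3.2]
tilt [ 0.002 -0.    -1.   ] yaw 0.292
.6214,-.0764,.048 mm [-1.  -0.6 18.9]
```

Request:
{"op": "move_arm", "data": {"commands": [[[0, 0, 0, -1, -0.5, 8, 0], [0, 0, 0, 0, 0, 6, 0], [0, 0, 0, 0, 0, 3, 0], [0, 0, 0, 0, 0, 1.5, 0], [0, 0, 0, 0, 0, 0, 0], [0, 0, 0, 0, 0, 0, 0]]]}}

```text
t: 6.78
eef_pos: [0.6204, -0.076, 0.0478]
orientation: [0.989, 0.146, -0.0, 0.0]
wrist_force: [-2.9, 0.3, 5.0]
width: 0.0227
grasp_force: 40.0
```

```bash
python3 go.py .6214,-.0764,.048; python3 - <<'E'
from h import *
p,d=manip.camera("scene"); p=cv2.resize(p[160:340,220:440],None,fx=3,fy=3); q,d=manip.camera("side"); q=cv2.resize(q[170:290,200:400],None,fx=3,fy=3)
cv2.imwrite("pics/c1.png",np.vstack([p,np.zeros((0,660,3),np.uint8)])); cv2.imwrite("pics/c2.png",q)
E
```

```text
t 6.78 p [ 0.6204 -0.076   0.0478] q [ 0.49  0.71 -0.57  1.73  0.49  0.84 -1.58] w 0.0227 F [-2.9  0.3  5. ]
tilt [-0. -0. -1.] yaw 0.293
.6214,-.0764,.048 mm [ 0.9  0.7 -0.2]
```

View pics/c2.png

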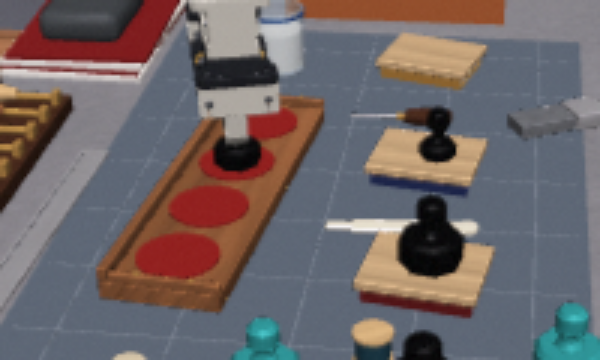

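The side view shows the medium weight upright on pad_c at crop (238,153), and the force confirms contact. I release, retract and go to the small weight.

Request:
{"op": "move_arm", "data": {"commands": [[[0, 0, 0, 0, 0, 0, 0.45], [0, 0, 0, 0, 0, 0, 0.45], [0, 0, 0, 0, 0, -30, 0.45], [0, 0, 0, 0, 0, -50, 0.45], [0, 0, 0, -50, -7, 0, 0.45], [0, 0, 0, -50, -7, 0, 0.45], [0, 0, 0, -50, -7, 0, 0.45], [0, 0, 0, -50, -8, 0, 0.45]]]}}

```text
t: 7.88
eef_pos: [0.4196, -0.1066, 0.1273]
orientation: [0.989, 0.146, 0.001, 0.0]
wrist_force: [-0.6, 0.7, 0.4]
width: 0.0413
grasp_force: 0.0
```

Request:
{"op": "move_arm", "data": {"commands": [[[0, 0, 0, 0, 0, 25, 0.45], [0, 0, 0, 0, 0, 0, 0.45], [0, 0, 0, 0, 0, 0, 0.45], [0, 0, 0, 0, 0, 0, 0.45]]]}}

```text
t: 8.38
eef_pos: [0.4218, -0.1058, 0.1029]
orientation: [0.989, 0.146, 0.001, 0.0]
wrist_force: [-0.5, 0.8, 0.1]
width: 0.0413
grasp_force: 0.0
```

```bash
cat > chk.py <<'E'
from h import *
import sys
# knob fit on rack pads: name:(pad xy, knob z0, r)
S={"largest":((.6383,.1022),.05,.014),"large":((.63,.0133),.044,.013),"medium":((.6214,-.0764),.038,.012),"small":((.6128,-.166),.032,.011)}
A=[cloud(manip.camera(n)[1],manip.camera_params(n)).reshape(-1,3) for n in ("scene","side")]; A=np.vstack(A)
for k in sys.argv[1:]:
    c,z,r=S[k]; near=A[np.hypot(A[:,0]-c[0],A[:,1]-c[1])<.03]
    q=near[(near[:,2]>.02+z-.002)&(near[:,2]<.02+z+.014)]; f=circ(q,r)
    print(k,f.round(4),"err mm",((f-c)*1000).round(1),"top",np.percentile(near[:,2],99).round(4),"exp",.02+z+.019,len(q))
E
python3 go.py .42,-.1067,.046; python3 chk.py medium
```

```text
t 8.38 p [ 0.4218 -0.1058  0.1029] q [ 0.79  0.35 -0.69  2.17  0.34  0.73 -1.41] w 0.0413 F [-0.5  0.8  0.1]
tilt [ 0.002  0.    -1.   ] yaw 0.294
.42,-.1067,.046 mm [-2.1  0.3 56.8]
medium [ 0.6194 -0.0763] err mm [-2.   0.1] top 0.0781 exp 0.077 71
```

Medium is within 2 mm of its pad centre. Next I grasp the small weight.

Request:
{"op": "move_arm", "data": {"commands": [[[0, 0, 0, -2, 0, 30, 0.45], [0, 0, 0, 0, 0, 19, 0.45], [0, 0, 0, 0, 0, 10, 0.45], [0, 0, 0, 0, 0, 0, 0.45], [0, 0, 0, 0, 0, 0, 0.45]]]}}

```text
t: 9.1
eef_pos: [0.4193, -0.1067, 0.0438]
orientation: [0.989, 0.146, 0.0, 0.0]
wrist_force: [0.3, 1.5, 0.1]
width: 0.0415
grasp_force: 0.0
```

```bash
python3 go.py .42,-.1067,.044
```

```text
t 9.1 p [ 0.4193 -0.1067  0.0438] q [ 0.71  0.46 -0.61  2.2   0.47  0.6  -1.52] w 0.0415 F [0.3 1.5 0.1]
tilt [ 0.001 -0.    -1.   ] yaw 0.293
.42,-.1067,.044 mm [ 0.7  0.2 -0.2]
```

Request:
{"op": "move_arm", "data": {"commands": [[[0, 0, 0, 0, 0, 0, 0], [0, 0, 0, 0, 0, 0, 0], [0, 0, 0, 0, 0, 0, 0], [0, 0, 0, 0, 0, -10, 0], [0, 0, 0, 0, 0, -30, 0], [0, 0, 0, 0, 0, -45, 0], [0, 0, 0, 0, 0, 0, 0]]]}}

```text
t: 9.98
eef_pos: [0.421, -0.1073, 0.1312]
orientation: [0.989, 0.146, 0.003, 0.002]
wrist_force: [-0.5, -0.2, -1.7]
width: 0.0212
grasp_force: 40.0
```

Request:
{"op": "move_arm", "data": {"commands": [[[0, 0, 0, 33, 22, 0, 0], [0, 0, 0, 34, 23, 0, 0], [0, 0, 0, 34, 23, 0, 0], [0, 0, 0, 34, 23, 0, 0], [0, 0, 0, 33, 22, 0, 0], [0, 0, 0, 0, 0, 35, 0], [0, 0, 0, 0, 0, 30, 0], [0, 0, 0, 0, 0, 0, 0]]]}}

```text
t: 10.98
eef_pos: [0.6085, -0.1657, 0.0592]
orientation: [0.989, 0.146, -0.004, -0.002]
wrist_force: [0.1, -0.5, -1.4]
width: 0.0209
grasp_force: 40.0
```

Request:
{"op": "move_arm", "data": {"commands": [[[0, 0, 0, 0, 0, 0, 0], [0, 0, 0, 0, 0, 0, 0]]]}}

```text
t: 11.22
eef_pos: [0.6132, -0.1665, 0.0648]
orientation: [0.989, 0.146, 0.001, 0.001]
wrist_force: [0.2, -0.5, -1.8]
width: 0.0207
grasp_force: 40.0
```

```bash
python3 go.py .6128,-.166,.041
```

```text
t 11.22 p [ 0.6132 -0.1665  0.0648] q [ 0.64  0.71 -0.59  1.7   0.49  0.88 -1.43] w 0.0207 F [ 0.2 -0.5 -1.8]
tilt [ 0.002 -0.001 -1.   ] yaw 0.293
.6128,-.166,.041 mm [-0.3 -0.7 23.8]
```

Request:
{"op": "move_arm", "data": {"commands": [[[0, 0, 0, 0, 0, 10, 0], [0, 0, 0, 0, 0, 7, 0], [0, 0, 0, 0, 0, 4, 0], [0, 0, 0, 0, 0, 2, 0], [0, 0, 0, 0, 0, 0.7, 0], [0, 0, 0, 0, 0, 0, 0], [0, 0, 0, 0, 0, 0, 0]]]}}

```text
t: 12.1
eef_pos: [0.612, -0.1664, 0.0406]
orientation: [0.989, 0.146, -0.0, 0.0]
wrist_force: [-4.6, 0.3, 6.1]
width: 0.0208
grasp_force: 40.0
```

```bash
python3 go.py .6128,-.166,.041
```

```text
t 12.1 p [ 0.612  -0.1664  0.0406] q [ 0.63  0.74 -0.57  1.71  0.51  0.85 -1.44] w 0.0208 F [-4.6  0.3  6.1]
tilt [-0.    -0.001 -1.   ] yaw 0.293
.6128,-.166,.041 mm [ 0.9 -0.2 -0.4]
```

Request:
{"op": "move_arm", "data": {"commands": [[[0, 0, 0, 0, 0, 0, 0.45], [0, 0, 0, 0, 0, 0, 0.45], [0, 0, 0, 0, 0, -30, 0.45], [0, 0, 0, 0, 0, -55, 0.45], [0, 0, 0, -19, -50, -5, 0.45], [0, 0, 0, -20, -51, 0, 0.45], [0, 0, 0, -20, -51, 0, 0.45], [0, 0, 0, -20, -51, 0, 0.45]]]}}

```text
t: 13.1
eef_pos: [0.4771, 0.0065, 0.1298]
orientation: [0.989, 0.146, 0.001, 0.0]
wrist_force: [0.7, 0.9, 0.4]
width: 0.0414
grasp_force: 0.0
```

Request:
{"op": "move_arm", "data": {"commands": [[[0, 0, 0, -19, -51, 0, 0.45], [0, 0, 0, -19, -50, 0, 0.45], [0, 0, 0, 0, 0, 20, 0.45], [0, 0, 0, 0, 0, 0, 0.45], [0, 0, 0, 0, 0, 0, 0.45], [0, 0, 0, 0, 0, 0, 0.45]]]}}

```text
t: 13.85
eef_pos: [0.4132, 0.0905, 0.11]
orientation: [0.989, 0.145, 0.0, -0.0]
wrist_force: [-0.1, -1.3, -0.3]
width: 0.0413
grasp_force: 0.0
```

```bash
python3 go.py .412,.091,.056; python3 chk.py medium small
```

```text
t 13.85 p [0.4132 0.0905 0.11  ] q [ 0.41  0.34 -0.78  2.19  0.35  0.74 -1.89] w 0.0413 F [-0.1 -1.3 -0.3]
tilt [ 0.001  0.    -1.   ] yaw 0.291
.412,.091,.056 mm [-1.  -0.8 54. ]
medium [ 0.6192 -0.0757] err mm [-2.2  0.7] top 0.0788 exp 0.077 59
small [ 0.6127 -0.1665] err mm [-0.1 -0.5] top 0.0725 exp 0.07100000000000001 62
```

Request:
{"op": "move_arm", "data": {"commands": [[[0, 0, 0, -1, -0.5, 28, 0.45], [0, 0, 0, 0, 0, 16, 0.45], [0, 0, 0, 0, 0, 10, 0.45], [0, 0, 0, 0, 0, 0, 0.45], [0, 0, 0, 0, 0, 0, 0.45]]]}}

```text
t: 14.58
eef_pos: [0.4118, 0.0912, 0.056]
orientation: [0.989, 0.146, 0.0, -0.0]
wrist_force: [0.8, -0.2, 0.4]
width: 0.0411
grasp_force: 0.0
```

```bash
python3 go.py .412,.091,.056 .412,.091,.141 .63,.0133,.141
```

```text
t 14.57 p [0.4118 0.0912 0.056 ] q [ 0.32  0.44 -0.69  2.22  0.48  0.63 -2.  ] w 0.0411 F [ 0.8 -0.2  0.4]
tilt [ 0.001  0.    -1.   ] yaw 0.293
.412,.091,.056 mm [0.2 0.3 0. ]
.412,.091,.141 mm [  0.1   0.  -85. ]
.63,.0133,.141 mm [186.3 137.3   0.2]
```

Request:
{"op": "move_arm", "data": {"commands": [[[0, 0, 0, 0, 0, 0, 0], [0, 0, 0, 0, 0, 0, 0], [0, 0, 0, 0, 0, 0, 0], [0, 0, 0, 0, 0, -10, 0], [0, 0, 0, 0, 0, -30, 0], [0, 0, 0, 0, 0, -45, 0], [0, 0, 0, 0, 0, 0, 0]]], "grip_force": 50}}

```text
t: 15.45
eef_pos: [0.4133, 0.0916, 0.143]
orientation: [0.989, 0.146, 0.003, 0.0]
wrist_force: [1.1, -0.4, -5.7]
width: 0.0244
grasp_force: 50.0
```

Request:
{"op": "move_arm", "data": {"commands": [[[0, 0, 0, 31, 23, 0, 0], [0, 0, 0, 31, 23, 0, 0], [0, 0, 0, 31, 23, 0, 0], [0, 0, 0, 31, 23, 0, 0], [0, 0, 0, 31, 23, 0, 0], [0, 0, 0, 31, 22, 0, 0], [0, 0, 0, 0, 0, 30, 0], [0, 0, 0, 0, 0, 30, 0]]]}}

```text
t: 16.45
eef_pos: [0.6275, 0.0131, 0.0773]
orientation: [0.989, 0.146, -0.002, -0.0]
wrist_force: [0.5, 0.1, -6.0]
width: 0.0248
grasp_force: 50.0
```

Request:
{"op": "move_arm", "data": {"commands": [[[0, 0, 0, 0, 0, 0, 0], [0, 0, 0, 0, 0, 0, 0], [0, 0, 0, 0, 0, 0, 0]]]}}

```text
t: 16.82
eef_pos: [0.6299, 0.0139, 0.0819]
orientation: [0.989, 0.146, 0.001, 0.0]
wrist_force: [1.2, 0.5, -5.4]
width: 0.0245
grasp_force: 50.0
```

```bash
python3 go.py .63,.0133,.053
```

```text
t 16.82 p [0.6299 0.0139 0.0819] q [ 0.4   0.69 -0.64  1.71  0.5   0.91 -1.73] w 0.0245 F [ 1.2  0.5 -5.4]
tilt [ 0.002  0.    -1.   ] yaw 0.293
.63,.0133,.053 mm [-0.1  0.6 28.9]
```

Request:
{"op": "move_arm", "data": {"commands": [[[0, 0, 0, 0, 0, 12, 0], [0, 0, 0, 0, 0, 9, 0], [0, 0, 0, 0, 0, 5, 0], [0, 0, 0, 0, 0, 2, 0], [0, 0, 0, 0, 0, 1, 0], [0, 0, 0, 0, 0, 0, 0], [0, 0, 0, 0, 0, 0, 0]]]}}

```text
t: 17.7
eef_pos: [0.6285, 0.0135, 0.0531]
orientation: [0.989, 0.146, -0.0, 0.001]
wrist_force: [-7.1, -0.4, 7.1]
width: 0.0249
grasp_force: 50.0
```

```bash
python3 go.py .63,.0133,.053 .63,.0133,.143 .4024,.3005,.143
```

```text
t 17.7 p [0.6285 0.0135 0.0531] q [ 0.38  0.73 -0.62  1.72  0.53  0.87 -1.75] w 0.0249 F [-7.1 -0.4  7.1]
tilt [-0.001 -0.001 -1.   ] yaw 0.293
.63,.0133,.053 mm [1.4 0.7 0.1]
.63,.0133,.143 mm [ -0.1   0.1 -90. ]
.4024,.3005,.143 mm [-1.350e+02 -3.407e+02 -2.000e-01]
```

Request:
{"op": "move_arm", "data": {"commands": [[[0, 0, 0, 0, 0, 0, 0.45], [0, 0, 0, 0, 0, 0, 0.45], [0, 0, 0, 0, 0, -30, 0.45], [0, 0, 0, 0, 0, -60, 0.45], [0, 0, -0.15, 0, 0, 0, 0.45], [0, 0, -0.15, 0, 0, 0, 0.45], [0, 0, -0.15, 0, 0, 0, 0.45], [0, 0, 0, 0, 0, 0, 0.45]]]}}

```text
t: 18.7
eef_pos: [0.6293, 0.0137, 0.1417]
orientation: [0.932, 0.362, 0.001, -0.0]
wrist_force: [0.2, 0.4, 0.2]
width: 0.0412
grasp_force: 0.0
```

```bash
python3 go.py .4024,.3005,.143
```

```text
t 18.7 p [0.6293 0.0137 0.1417] q [ 0.49  0.65 -0.79  1.67  0.52  1.04 -1.29] w 0.0412 F [0.2 0.4 0.2]
tilt [ 0.001  0.001 -1.   ] yaw 0.741
.4024,.3005,.143 mm [  26.3 -364.8   -1.3]
```

Request:
{"op": "move_arm", "data": {"commands": [[[0, 0, 0, 4, -52, 0, 0.45], [0, 0, 0, 4, -52, 0, 0.45], [0, 0, 0, 4, -52, 0, 0.45], [0, 0, 0, 4, -52, 0, 0.45], [0, 0, 0, 4, -52, 0, 0.45], [0, 0, 0, 3, -52, 0, 0.45], [0, 0, 0, 3, -53, 0, 0.45], [0, 0, 0, 0, 0, 0, 0.45]]]}}

```text
t: 19.7
eef_pos: [0.3979, 0.3046, 0.1424]
orientation: [0.931, 0.365, 0.001, -0.001]
wrist_force: [0.7, -0.3, 0.2]
width: 0.0414
grasp_force: 0.0
```

Request:
{"op": "move_arm", "data": {"commands": [[[0, 0, 0, 0, 0, 0, 0.45], [0, 0, 0, 0, 0, 20, 0.45], [0, 0, 0, 0, 0, 0, 0.45], [0, 0, 0, 0, 0, 0, 0.45]]]}}

```text
t: 20.2
eef_pos: [0.4012, 0.2993, 0.121]
orientation: [0.932, 0.362, -0.001, -0.0]
wrist_force: [-0.3, 0.5, -0.1]
width: 0.041
grasp_force: 0.0
```

```bash
python3 go.py .4024,.3005,.062; python3 chk.py large medium small
```

```text
t 20.2 p [0.4012 0.2993 0.121 ] q [ 0.01  0.49 -0.87  2.    0.49  0.87 -1.96] w 0.041 F [-0.3  0.5 -0.1]
tilt [-0.001 -0.    -1.   ] yaw 0.741
.4024,.3005,.062 mm [ 1.7 -0.1 59. ]
large [0.628 0.013] err mm [-2.  -0.3] top 0.0849 exp 0.083 72
medium [ 0.619  -0.0759] err mm [-2.4  0.5] top 0.0796 exp 0.077 67
small [ 0.6128 -0.1661] err mm [-0.  -0.1] top 0.0724 exp 0.07100000000000001 55
```

All three placed weights are within about 2.5 mm. Next I descend on the largest.

Request:
{"op": "move_arm", "data": {"commands": [[[0, 0, 0, 1.5, 0, 30, 0.45], [0, 0, 0, 0, 0, 19, 0.45], [0, 0, 0, 0, 0, 10, 0.45], [0, 0, 0, 0, 0, 0, 0.45], [0, 0, 0, 0, 0, 0, 0.45]]], "grip_force": 60}}

```text
t: 20.92
eef_pos: [0.4025, 0.3016, 0.0631]
orientation: [0.932, 0.363, 0.0, -0.0]
wrist_force: [-0.5, 0.0, -0.0]
width: 0.041
grasp_force: 0.0
```

```bash
python3 go.py .4024,.3005,.062 .4024,.3005,.147 .6383,.1022,.147
```

```text
t 20.93 p [0.4025 0.3016 0.0631] q [-0.06  0.58 -0.79  2.03  0.6   0.77 -2.04] w 0.041 F [-0.5  0.  -0. ]
tilt [ 0.001  0.001 -1.   ] yaw 0.743
.4024,.3005,.062 mm [-0.8  0.7  1.1]
.4024,.3005,.147 mm [  0.1   0.  -85. ]
.6383,.1022,.147 mm [ 39.6 305.6   0. ]
```

Request:
{"op": "move_arm", "data": {"commands": [[[0, 0, 0, 0, 0, 1, 0], [0, 0, 0, 0, 0, 0, 0], [0, 0, 0, 0, 0, 0, 0], [0, 0, 0, 0, 0, -10, 0], [0, 0, 0, 0, 0, -30, 0], [0, 0, 0, 0, 0, -45, 0], [0, 0, 0, 0, 0, 0, 0]]]}}

```text
t: 21.8
eef_pos: [0.4036, 0.3026, 0.149]
orientation: [0.932, 0.363, 0.003, -0.001]
wrist_force: [0.8, 0.9, -7.9]
width: 0.0264
grasp_force: 60.0
```

Request:
{"op": "move_arm", "data": {"commands": [[[0, 0, 0, 5, 38, 0, 0], [0, 0, 0, 5, 38, 0, 0], [0, 0, 0, 5, 38, 0, 0], [0, 0, 0, 5, 38, 0, 0], [0, 0, 0, 5, 38, 0, 0], [0, 0, 0, 5, 38, 0, 0], [0, 0, 0, 5, 38, 0, 0], [0, 0, 0, 4, 39, 0, 0]]]}}

```text
t: 22.8
eef_pos: [0.6361, 0.1013, 0.1434]
orientation: [0.932, 0.363, -0.002, -0.0]
wrist_force: [-0.5, -0.1, -8.5]
width: 0.0265
grasp_force: 60.0
```

Request:
{"op": "move_arm", "data": {"commands": [[[0, 0, 0, 0, 0, 20, 0], [0, 0, 0, 0, 0, 30, 0], [0, 0, 0, 0, 0, 0, 0], [0, 0, 0, 0, 0, 0, 0], [0, 0, 0, 0, 0, 0, 0]]]}}

```text
t: 23.42
eef_pos: [0.638, 0.1034, 0.0977]
orientation: [0.932, 0.363, 0.001, 0.0]
wrist_force: [0.3, 0.3, -7.4]
width: 0.0264
grasp_force: 60.0
```

```bash
python3 go.py .6383,.1022,.0595
```

```text
t 23.43 p [0.638  0.1034 0.0977] q [ 0.32  0.73 -0.76  1.65  0.58  0.99 -1.46] w 0.0264 F [ 0.3  0.3 -7.4]
tilt [ 0.002  0.    -1.   ] yaw 0.743
.6383,.1022,.0595 mm [-0.7  1.  38.2]
```

Request:
{"op": "move_arm", "data": {"commands": [[[0, 0, 0, 0, 1, 14, 0], [0, 0, 0, 0, 0, 12, 0], [0, 0, 0, 0, 0, 6, 0], [0, 0, 0, 0, 0, 3, 0], [0, 0, 0, 0, 0, 2, 0], [0, 0, 0, 0, 0, 1, 0], [0, 0, 0, 0, 0, 0, 0], [0, 0, 0, 0, 0, 0, 0]]]}}

```text
t: 24.42
eef_pos: [0.6381, 0.1023, 0.0591]
orientation: [0.932, 0.363, 0.0, 0.0]
wrist_force: [-1.8, -0.3, -4.4]
width: 0.0262
grasp_force: 60.0
```

```bash
python3 go.py .6383,.1022,.059
```

```text
t 24.43 p [0.6381 0.1023 0.0591] q [ 0.3   0.78 -0.72  1.67  0.62  0.94 -1.49] w 0.0262 F [-1.8 -0.3 -4.4]
tilt [ 0.001  0.    -1.   ] yaw 0.743
.6383,.1022,.059 mm [0.1 0.2 0.1]
```

The force dropped from -7.9 to -4.4 N, so contact has just begun. I lower 0.5 mm more, release and retract.

Request:
{"op": "move_arm", "data": {"commands": [[[0, 0, 0, 0, 0, 0.5, 0], [0, 0, 0, 0, 0, 0, 0], [0, 0, 0, 0, 0, 0, 0.45], [0, 0, 0, 0, 0, 0, 0.45], [0, 0, 0, 0, 0, -30, 0.45], [0, 0, 0, 0, 0, -60, 0.45], [0, 0, 0, -50, 0, -30, 0.45], [0, 0, 0, -50, 0, 0, 0.45]]]}}

```text
t: 25.42
eef_pos: [0.5665, 0.0349, 0.1812]
orientation: [0.932, 0.363, 0.004, 0.001]
wrist_force: [-0.3, -1.3, -0.8]
width: 0.0415
grasp_force: 0.0
```

Request:
{"op": "move_arm", "data": {"commands": [[[0, 0, 0, -50, 0, 0, 0.45], [0, 0, 0, -50, 0, 0, 0.45], [0, 0, 0, 0, 0, 0, 0.45], [0, 0, 0, 0, 0, 0, 0.45], [0, 0, 0, 0, 0, 0, 0.45]]]}}

```text
t: 26.05
eef_pos: [0.492, -0.0319, 0.1785]
orientation: [0.931, 0.364, 0.001, -0.0]
wrist_force: [-0.2, -0.2, 0.1]
width: 0.0411
grasp_force: 0.0
```

```bash
python3 go.py; python3 chk.py largest large medium small; python3 - <<'E'
from h import *
p,d=manip.camera("side"); cv2.imwrite("pics/e.png",p)
E
```

```text
t 26.05 p [ 0.492  -0.0319  0.1785] q [ 0.78  0.38 -0.92  1.97  0.37  0.96 -1.15] w 0.0411 F [-0.2 -0.2  0.1]
tilt [ 0.002  0.001 -1.   ] yaw 0.745
largest [0.638  0.1017] err mm [-0.3 -0.5] top 0.0912 exp 0.08900000000000001 85
large [0.6284 0.0132] err mm [-1.6 -0.1] top 0.0853 exp 0.083 73
medium [ 0.6193 -0.0758] err mm [-2.1  0.6] top 0.0786 exp 0.077 63
small [ 0.6126 -0.1664] err mm [-0.2 -0.4] top 0.0718 exp 0.07100000000000001 56
```

View pics/e.png

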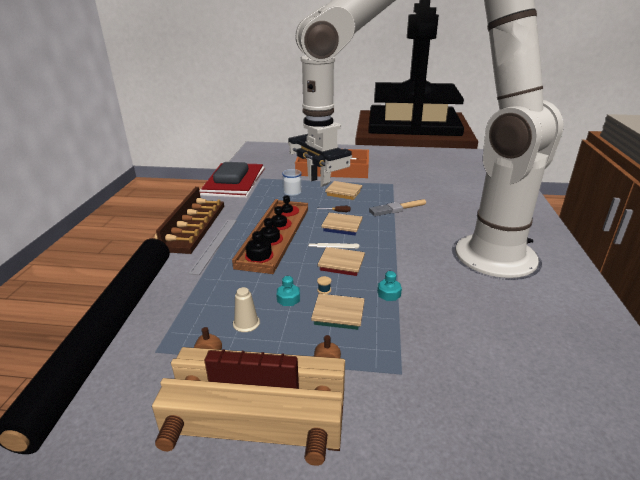

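All four weights stand upright on the pads, from the largest at (260,247) to the small one at (287,205). The jar at (292,183) has not moved and the arm is clear.

```bash
python3 -c "from workcell import manip; print(manip.job_done())"
```

```text
the job is handed in; nothing more can be done
None
```

The job is handed in: all four weights stand upright and released on their pads, largest nearest the press, each measured within about 2.5 mm of its pad's centre; the jar looked unmoved, and the hand-in returned no verdict.

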